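Seal the pop-top canisters in order

TASK

Seal the three round pop-top canisters by lightly pressing the button in each lid fully down with the fingertips: the smallest canister first, since its coffee goes stale soonest, then the wide one, then the tall one. The square canister is empty, so leave its button up. Do not lift, push about or tip any canister, leave everything else on the counter where it stands, and finish clear of everything.

Things in the scene. Friction and masses are not known exactly. Their poses are not given: they have to be found in the camera images.
- small: Smallest canister: round, pale brushed steel with a white lid, 88 mm across the lid, lid top 95 mm high; loose, 0.25 to 1 kg, stands upright; origin at the centre of its underside, z up.
- small_top (a point): Centre of the top face of this canister's round lid button (50 mm across, in the middle of the lid, white, standing 19 mm proud of the lid when up and 7 mm proud when fully down). Moves with the button.
- small_button (a joint): Travel of this lid button in m, growing as it is pressed straight down: about 0 is up, 0.012 fully down (sealed, at a stop). It moves under about 4 N and stays where it is left. Its face is a soft cap that gives 2 mm at 5 N, 4 mm at 10 N (not counted here) and comes back: push about 2 mm further than the travel wanted. Over 30 N anywhere on the canister is too hard.
- wide: Wide canister: round, pale brushed steel with a white lid, 130 mm across the lid, lid top 115 mm high; loose, 0.25 to 1 kg, stands upright; origin at the centre of its underside, z up.
- wide_top (a point): Centre of the top face of this canister's round lid button (70 mm across, in the middle of the lid, white, standing 19 mm proud of the lid when up and 7 mm proud when fully down). Moves with the button.
- wide_button (a joint): Travel of this lid button in m, growing as it is pressed straight down: about 0 is up, 0.012 fully down (sealed, at a stop). It moves under about 4 N and stays where it is left. Its face is a soft cap that gives 2 mm at 5 N, 4 mm at 10 N (not counted here) and comes back: push about 2 mm further than the travel wanted. Over 30 N anywhere on the canister is too hard.
- tall: Tall canister: round, pale brushed steel with a white lid, 96 mm across the lid, lid top 170 mm high; loose, 0.25 to 1 kg, stands upright; origin at the centre of its underside, z up.
- tall_top (a point): Centre of the top face of this canister's round lid button (50 mm across, in the middle of the lid, white, standing 19 mm proud of the lid when up and 7 mm proud when fully down). Moves with the button.
- tall_button (a joint): Travel of this lid button in m, growing as it is pressed straight down: about 0 is up, 0.012 fully down (sealed, at a stop). It moves under about 4 N and stays where it is left. Its face is a soft cap that gives 2 mm at 5 N, 4 mm at 10 N (not counted here) and comes back: push about 2 mm further than the travel wanted. Over 30 N anywhere on the canister is too hard.
- square: Square canister: 94 x 94 mm at the lid, pale brushed steel with a white lid, lid top 140 mm high; loose, 0.25 to 1 kg, stands upright; origin at the centre of its underside, z up.
- square_top (a point): Centre of the top face of this canister's round lid button (50 mm across, in the middle of the lid, white, standing 19 mm proud of the lid when up and 7 mm proud when fully down). Moves with the button.
- square_button (a joint): Travel of this lid button in m, growing as it is pressed straight down: about 0 is up, 0.012 fully down (sealed, at a stop). It moves under about 4 N and stays where it is left. Its face is a soft cap that gives 2 mm at 5 N, 4 mm at 10 N (not counted here) and comes back: push about 2 mm further than the travel wanted. Over 30 N anywhere on the canister is too hard.
- spice: Bystander: small glass spice jar, 44 mm across, 90 mm high; origin at the centre of its underside.
- mill: Bystander: dark wooden pepper mill, 52 mm across, 140 mm high; origin at the centre of its underside.
- mug: Bystander: blue mug, 76 mm across, 85 mm high, handle towards its +y; origin at the centre of its underside.
- moka: Bystander: aluminium stove-top coffee pot, 88 mm across, 152 mm high, handle towards its -y; origin at the centre of its underside.
- bowl: Bystander: terracotta bowl, 120 mm across, 50 mm high; origin at the centre of its underside.
- oil: Bystander: green oil bottle, 56 mm across, 160 mm high; origin at the centre of its underside.
- spoon: Bystander: wooden spoon lying flat, about 190 mm long along its x, 20 mm high; origin under its middle.
Mind the look-alikes: they are no part of the job. What is shaped like the small but red or yellow is not meant.

How it is judged:
On the way, in this order (a step that is already met when the one before it is completed fails the run):
1. the button of the small canister is down (more than 9 of its 12 mm) (value of joint small_button above 0.009 m), for 0.1 s.
2. the button of the wide canister is down (more than 9 of its 12 mm) (value of joint wide_button above 0.009 m), for 0.1 s.
3. the button of the tall canister is down (more than 9 of its 12 mm) (value of joint tall_button above 0.009 m), for 0.1 s.
At the end, for the whole second after the job is handed in: The buttons of the small, wide and tall canisters are down by more than 9 of their 12 mm, that of the square canister by less than 4 mm, and all four canisters stand upright (within 0.05 rad), at rest on the counter, within 30 mm of where they started (value of joint each of small_button, wide_button, tall_button above 0.009 m and value of joint square_button below 0.004 m and angle between each of small, wide, tall, square's own z axis and vertical below 0.05 rad and height (world z) of each of small, wide, tall, square below 0.005 m and distance of each of small, wide, tall, square from where it was at the start of the episode below 0.03 m and linear speed of each of small, wide, tall, square below 0.02 m/s); the robot touches nothing.
It fails at once if a canister is lifted off the counter (more than 10 mm) (height (world z) of any of small, wide, tall, square above 0.01 m).
It fails at once if a canister is shifted by more than 30 mm or tipped by more than 0.2 rad (distance of any of small, wide, tall, square from where it was at the start of the episode above 0.03 m or angle between any of small, wide, tall, square's own z axis and vertical above 0.2 rad).
It fails at once if a canister is pushed harder than 30 N by the fingers, or than 5 N by any other part of the robot (contact force between the fingers and small above 30 N or contact force between the arm and small above 5 N or contact force between the fingers and wide above 30 N or contact force between the arm and wide above 5 N or contact force between the fingers and tall above 30 N or contact force between the arm and tall above 5 N or contact force between the fingers and square above 30 N or contact force between the arm and square above 5 N).
It fails at once if the button of the square canister is pressed down by more than 4 mm (value of joint square_button above 0.004 m).
It fails at once if something else on the counter is moved by more than 30 mm (distance of any of spice, mill, mug, moka, bowl, oil, spoon from where it was at the start of the episode above 0.03 m).
It also fails if it takes over 48 s, if anything falls off the work surface, if the arm or the gripper's body presses on something with over 40 N, if the wrist force passes 120 N, or if a joint passes its speed limit or range.

ROBOT

A 7-joint arm with a two-finger parallel gripper is mounted at the origin on the work surface. World frame = base frame: x ahead of the robot, y to its left, z up, the work surface at z = 0. Lengths are in m, angles in rad, forces in N, time in s.
With the tool pointing down it reaches from about 0.4 to 0.9 m from the base axis. Payload 5.5 kg.
Tool frame: the origin (TCP) lies where the fingers leave the gripper's body, on its centre line; the fingertips stand 66 mm ahead of it and the grasp point (between the pads) lies 47 mm ahead of it; z points along the fingers, y is the line along which they close (so a half turn about z gives the same grasp; the last joint's range is limited). The gripper opens to 92 mm and grips with 3 to 60 N. Pads are 19 mm wide; open, the fingers measure 130 mm over their backs; the gripper's body (75 mm by 190 mm) begins 47 mm behind the grasp point.
Start: joints at [-0.841, 0.501, -0.427, 1.55, 0.221, 1.138, -0.21], TCP at [0.292, 0.58, 0.292] pointing down, gripper open.
Joint ranges: [-2.88, 2.88], [-0.31, 2.03], [-1.54, 1.56], [0.2, 2.42], [-1.41, 4.55], [0.19, 2.02], [-2.57, 2.57]. Speed limits (rad/s): [2.57, 2.57, 3.14, 3.14, 3.14, 3.14, 3.14].

INTERFACE

Orientations are given as a rotation vector (axis times angle).
In Python, from cell import env, jaws, observe, vision gives the robot as it stands. The module is installed in compiled form; this text tells all that it offers. Calls block until the motion is done:
- env.move_pose(position, orientation): joint-space move of the TCP to a pose.
- env.movel(position, orientation=None, vel=0.15): straight line of the TCP; orientation=None keeps the orientation; vel is the mean speed in m/s.
- env.move_j(angles): joint-space move.
- jaws.grip(opening): finger opening in m; the grip force is fixed at half the most; returns when the fingers have stopped.
- env.hold(seconds).
- env.ik(position, orientation): joint angles nearest the present ones, or None.
- observe(): the state.
- vision.snapshot(name): name is "scene" or "top"; returns the picture (384x512x3 uint8, blue, green, red); there is no depth.
- vision.calibration(name): a dict with "mtx" (3x3 intrinsics, pixels), "k1" (the pictures are not rectified: a ray, as slopes to the right and down, at radius r is drawn at 1 + k1 r^2 times it, then the intrinsics apply), "R" (3x3) and "t" (3): a world point X has camera coordinates R X + t. Camera axes: x right, y down, z forward; pixel columns grow to the right and rows downward; lengths in m; the calibration is good to about 2 mm. A picture is of the moment at which its call begins. calibration takes no time and is no camera call.
A pose or a line that the arm cannot do raises env.IKError and nothing moves.
- env.hand_in(): hands the job in; it is judged then, once.
The state is a dict: "t": time; "qpos": joint angles; "joint_velocities": joint speeds; "joint_efforts": joint torques, N m; "position": TCP position; "tool_rot": TCP orientation; "contact_force": force on the tool from outside, world axes, zero at the start; "wrist_torque": the same for the moment, N m; "opening": finger opening in m; "finger_force": force on a finger pad.
Only numpy, scipy, OpenCV 4.12 (cv2) and the standard library are available. Lean on these libraries where they do the work, as an engineer would, in place of code of your own. Each camera call takes 0.05 s, during which the arm holds its last target. There are 200 camera calls.

## Working session

There is one attempt and no reset: what is moved stays moved. The work goes in short steps, each a Python script; the robot and the scene stay as the last script left them, time stands still between calls to the robot, and variables do not carry over. Pictures are saved under pics/ and viewed, at most 10 in all, crops included, and the job is handed in when it is done.

```bash
mkdir -p pics
python3 - <<'E'
from cell import env,jaws,observe,vision
import cv2
for n in("scene","top"):
    cv2.imwrite(f"pics/{n}0.png",cv2.resize(vision.snapshot(n),(800,600),interpolation=cv2.INTER_CUBIC)); c=vision.calibration(n); print(n,c)
s=observe();print(s["t"],s["position"],s["tool_rot"],s["opening"],s["contact_force"])
E
```

```text
scene {'mtx': array([[365.51229984,   0.        , 250.70922025],
       [  0.        , 365.51229984, 196.28435192],
       [  0.        ,   0.        ,   1.        ]]), 'k1': -0.09302914557279318, 'R': array([[-0.84632577,  0.53261469, -0.00736688],
       [ 0.34318277,  0.53463651, -0.77226251],
       [-0.40737976, -0.65611385, -0.63526085]]), 't': array([ 0.54852249, -0.05171146,  1.35583443])}
top {'mtx': array([[362.05779446,   0.        , 255.77414099],
       [  0.        , 362.05779446, 187.06692425],
       [  0.        ,   0.        ,   1.        ]]), 'k1': -0.11767465216739141, 'R': array([[ 0.01311061, -0.99990078,  0.00515097],
       [-0.99240025, -0.01364226, -0.12229323],
       [ 0.12235137, -0.00350848, -0.99248065]]), 't': array([-0.06002732,  0.59163067,  0.9787397 ])}
0.1 [0.29229503 0.57996163 0.29124602] [-7.26361090e-01 -3.05595559e+00  2.78206330e-03] 0.09188758631591952 [-0.33187729 -0.68382524  0.06304225]
```

View pics/scene0.png

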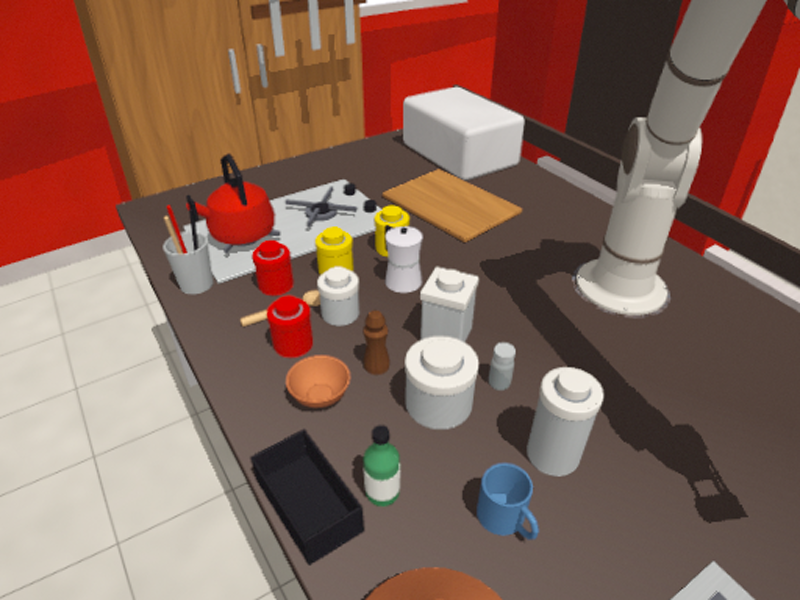

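View pics/top0.png

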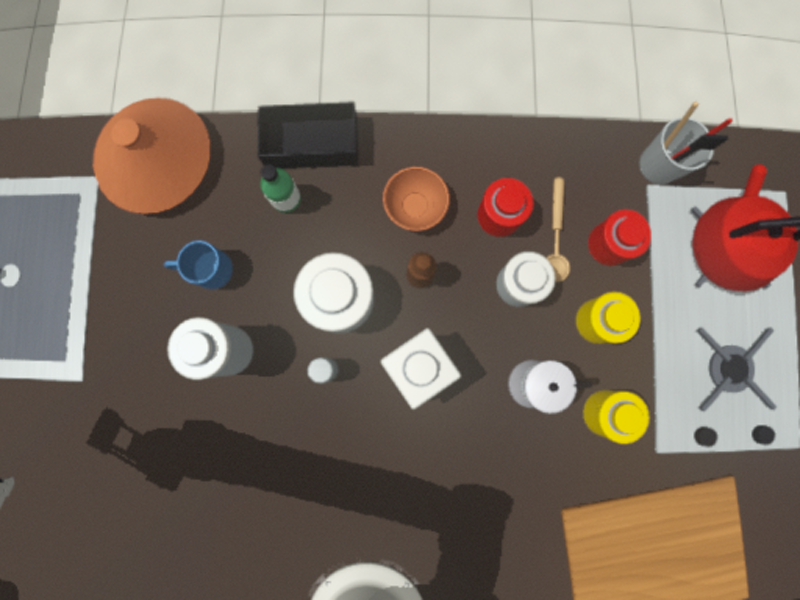

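The top picture shows the buttons at about small (531,276), wide (333,291), tall (193,348) and square (421,369). In the scene picture they are at (338,276), (442,353), (574,382) and (451,280). The other round ones, red and yellow, are look-alikes. I'll crop to refine these.

```bash
cat > h.py <<'E'
import numpy as np,cv2
from cell import env,jaws,observe,vision
def ray(n,uv):
    c=vision.calibration(n);K=c["mtx"]
    p=cv2.undistortPoints(np.array([[uv]],float),K,np.array([c["k1"],0,0,0,0.]))[0,0]
    R,t=c["R"],c["t"];d=R.T@np.array([*p,1]);return -R.T@t,d/np.linalg.norm(d)
def tri(a,b):
    (o1,d1),(o2,d2)=ray("top",a),ray("scene",b)
    s=np.linalg.lstsq(np.c_[d1,-d2],o2-o1,rcond=None)[0]
    p,q=o1+s[0]*d1,o2+s[1]*d2;return (p+q)/2,np.linalg.norm(p-q)
def plane(n,uv,z):
    o,d=ray(n,uv);return o+d*(z-o[2])/d[2]
S=dict(small=((531,276),(338,276)),wide=((333,291),(442,353)),tall=((193,348),(574,382)),square=((421,369),(451,280)))
E
python3 - <<'E'
from h import *
im={n:vision.snapshot(n) for n in("top","scene")}
rows=[]
for i,n in enumerate(("top","scene")):
    r=[]
    for k in S:
        u,v=np.round(np.array(S[k][i])*.64).astype(int)
        p=cv2.cvtColor(im[n][v-25:v+25,u-25:u+25],cv2.COLOR_BGR2GRAY)
        p=np.clip((p.astype(float)-100)/155,0,1)**1.5*255
        p=cv2.resize(p.astype(np.uint8),(200,200),interpolation=cv2.INTER_NEAREST)
        cv2.putText(p,f"{u-25},{v-25}",(2,196),0,.45,255 if 1 else 0);r.append(p)
    rows.append(np.hstack(r))
cv2.imwrite("pics/crops.png",np.vstack(rows))
for k,(a,b) in S.items():print(k,tri(np.array(a)*.64,np.array(b)*.64))
E
```

```text
small (array([ 0.61352376, -0.27300457,  0.10232206]), np.float64(0.004036355877593936))
wide (array([0.58093146, 0.05815079, 0.12642327]), np.float64(0.002582064196164685))
tall (array([0.48323468, 0.26606686, 0.1819132 ]), np.float64(0.0010460514604524306))
square (array([ 0.45596678, -0.0857447 ,  0.1452534 ]), np.float64(0.00388145549455556))
```

View pics/crops.png

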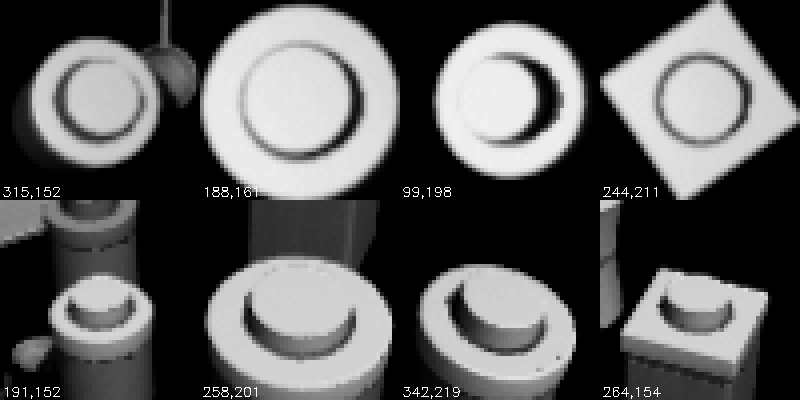

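The crops show bright lid faces with clear outlines and the button discs inside them. I'll fit ellipses to the lid outlines and triangulate those, then triangulate the button centres as read from the crops.

Run:
```python
from h import *
im={n:cv2.cvtColor(vision.snapshot(n),cv2.COLOR_BGR2GRAY) for n in("top","scene")}
B=dict(small=((340.5,176.5),(216.2,175.2)),wide=((212.5,185.7),(283.5,226)),tall=((123,222.5),(368.2,243.5)),square=((269.5,235.7),(289,177.2)))
hz=dict(small=.095,wide=.115,tall=.170,square=.140)
for k in B:
    L=[]
    for i,n in enumerate(("top","scene")):
        u,v=np.round(B[k][i]).astype(int); m=np.zeros_like(im[n]); h=32
        c=im[n][v-h:v+h,u-h:u+h]; ref=np.median(im[n][v-2:v+3,u-2:u+3])
        th=(c>ref*.8).astype(np.uint8)
        cs,_=cv2.findContours(th,0,cv2.CHAIN_APPROX_NONE)
        q=max(cs,key=cv2.contourArea); e=cv2.fitEllipse(cv2.convexHull(q)); L.append(np.array(e[0])+(u-h,v-h)); print(k,n,ref,np.round(e[1],1),L[-1].round(1))
    p,g=tri(*L);b,gb=tri(*B[k]);z=hz[k]
    print("  lid",p.round(4),round(g,4),"btn",b.round(4),round(gb,4),"plane top",plane("top",L[0],z).round(4)[:2],plane("top",B[k][0],z+.019).round(4)[:2],"scene",plane("scene",B[k][1],z+.019).round(4)[:2])
```

```text
small top 233.0 [31.3 32. ] [338.2 177.1]
small scene 236.0 [38.1 77.3] [215.7 138.2]
  lid [ 0.6022 -0.2425  0.2567] 0.029 btn [ 0.6132 -0.2735  0.1078] 0.0038 plane top [ 0.6151 -0.2717] [ 0.6137 -0.2732] scene [ 0.6156 -0.264 ]
wide top 244.0 [48.5 49. ] [212.5 186.4]
wide scene 236.0 [36.4 46.2] [282.8 232.8]
  lid [0.5831 0.0625 0.1046] 0.0029 btn [0.5814 0.0601 0.1281] 0.0043 plane top [0.583  0.0604] [0.5823 0.0581] scene [0.5837 0.0663]
tall top 248.0 [36.7 38.4] [126.  222.6]
tall scene 235.0 [30.  40.5] [366.4 250.8]
  lid [0.4836 0.2678 0.1612] 0.0024 btn [0.4831 0.2666 0.1857] 0.0026 plane top [0.4843 0.2638] [0.484  0.2644] scene [0.4848 0.2691]
square top 240.0 [45.7 48.9] [268.6 235.8]
square scene 236.0 [27.1 38.1] [288.4 184.4]
  lid [ 0.4565 -0.0844  0.1261] 0.0041 btn [ 0.4566 -0.085   0.1538] 0.0053 plane top [ 0.4583 -0.0851] [ 0.4587 -0.0865] scene [ 0.4592 -0.0777]
```

```bash
cat >> h.py <<'E'
P=dict(small=(.6145,-.270,.114),wide=(.583,.062,.134),tall=(.484,.2655,.189))
SAFE=.36
def go(x,y):
    env.movel([x,y,SAFE],vel=.25)
def press(k):
    x,y,z=P[k]; go(x,y)
    env.movel([x,y,z+.066+.008],vel=.15); env.hold(.2)
    f0=observe()["contact_force"][2]; log=[]
    for i in range(1,20):
        h=z+.066+.008-.0015*i
        env.movel([x,y,h],vel=.03); o=observe(); f=o["contact_force"][2]-f0
        log.append((round((o["position"][2]-.066-z)*1e3,1),round(f,1)))
        if f>7.5: break
    o=observe()
    print(k,log,(o["position"][:2]-np.array([x,y])).round(4),(o["contact_force"]).round(1),o["wrist_torque"].round(2))
    env.hold(.2); print("held",observe()["contact_force"][2]-f0)
    env.movel([x,y,SAFE],vel=.15); print("t",observe()["t"])
E
python3 - <<'E'
from h import *
from scipy.spatial.transform import Rotation as Ro
jaws.grip(0.0); o=observe(); print(o["opening"],o["t"],o["finger_force"])
for a in np.deg2rad(range(0,180,30)):
    r=(Ro.from_euler("z",a)*Ro.from_rotvec([np.pi,0,0])).as_rotvec()
    print(round(np.degrees(a)),[ (lambda q:None if q is None else np.round(q,2).tolist())(env.ik([x,y,z],r)) for (x,y,z) in [(*P[k][:2],SAFE) for k in P]])
r=o["tool_rot"];print(np.linalg.norm(r),[(lambda q:None if q is None else np.round(q,2))(env.ik([*P[k][:2],SAFE],r)) for k in P], Ro.from_rotvec(r).apply([0,0,1]))
E
```

```text
0.0008108538709203233 1.7417 0.0
0 [[0.15, 0.47, 0.33, 1.43, -0.15, 1.27, -1.08], [-0.31, 0.3, 0.2, 1.65, -0.06, 1.2, -1.67], [-0.67, 0.23, 0.14, 1.74, -0.03, 1.18, -2.09]]
30 [[0.15, 0.47, 0.32, 1.43, -0.15, 1.27, -0.56], [-0.23, 0.3, 0.1, 1.65, -0.03, 1.2, -1.17], [-0.59, 0.23, 0.05, 1.73, -0.01, 1.18, -1.59]]
60 [[0.17, 0.46, 0.3, 1.43, -0.14, 1.26, -0.05], [-0.15, 0.3, -0.01, 1.65, 0.0, 1.2, -0.68], [-0.5, 0.23, -0.06, 1.73, 0.01, 1.18, -1.09]]
90 [[0.17, 0.46, 0.29, 1.43, -0.14, 1.26, 0.48], [-0.07, 0.3, -0.1, 1.65, 0.03, 1.2, -0.18], [-0.41, 0.24, -0.17, 1.73, 0.04, 1.18, -0.59]]
120 [[0.2, 0.46, 0.26, 1.43, -0.12, 1.26, 0.99], [0.0, 0.3, -0.19, 1.64, 0.06, 1.2, 0.32], [-0.33, 0.24, -0.27, 1.72, 0.07, 1.18, -0.09]]
150 [[0.22, 0.46, 0.23, 1.43, -0.1, 1.26, 1.5], [0.04, 0.31, -0.24, 1.64, 0.08, 1.2, 0.83], [-0.24, 0.25, -0.37, 1.72, 0.1, 1.19, 0.41]]
3.141538511515637 [array([ 0.22,  0.46,  0.22,  1.43, -0.1 ,  1.26,  1.56]), array([ 0.04,  0.31, -0.25,  1.64,  0.08,  1.2 ,  0.89]), array([-0.23,  0.25, -0.38,  1.72,  0.1 ,  1.19,  0.46])] [-5.58699096e-05 -9.22862871e-07 -9.99999998e-01]
```

Run:
```python
from h import *
p=observe()["position"]; env.movel([p[0],p[1],SAFE],vel=.2)
press("small")
cv2.imwrite("pics/s1.png",cv2.resize(vision.snapshot("scene")[100:290,150:400],(750,570)))
```

```text
small [(np.float64(6.5), np.float64(1.6)), (np.float64(4.8), np.float64(0.1)), (np.float64(3.3), np.float64(0.3)), (np.float64(1.8), np.float64(0.7)), (np.float64(0.4), np.float64(-0.1)), (np.float64(-1.1), np.float64(0.2)), (np.float64(-2.2), np.float64(2.0)), (np.float64(-3.8), np.float64(3.9)), (np.float64(-5.4), np.float64(4.0)), (np.float64(-7.0), np.float64(3.4)), (np.float64(-8.5), np.float64(4.2)), (np.float64(-10.0), np.float64(3.0)), (np.float64(-11.5), np.float64(4.0)), (np.float64(-13.0), np.float64(3.4)), (np.float64(-14.3), np.float64(6.2)), (np.float64(-15.3), np.float64(7.1)), (np.float64(-16.4), np.float64(10.5))] [ 0.0002 -0.0001] [-0.9  0.8 10.3] [0.14 0.32 0.03]
held 9.305478476263747
t 13.4417
```

View pics/s1.png

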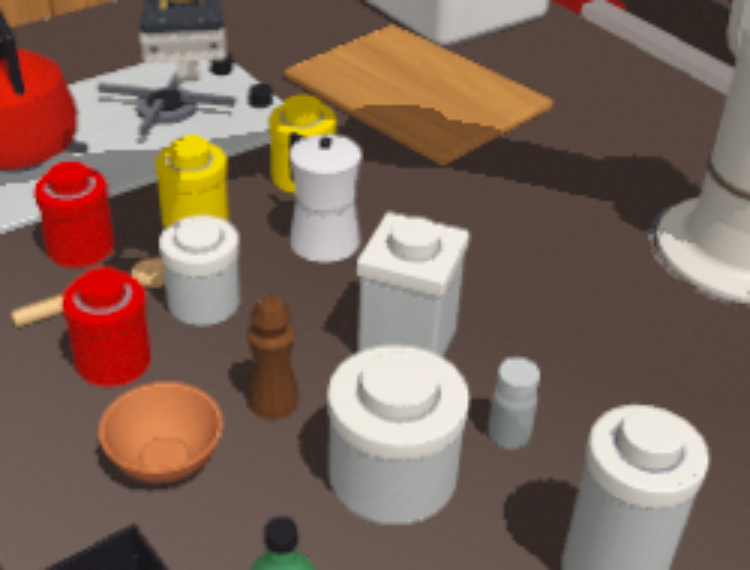

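The small canister's button, near (200,235), now sits low on its lid. The force held about 4 N for 12 mm and then rose at the stop, so it is sealed. The wide and tall canisters are next.

Run:
```python
from h import *
press("wide"); press("tall")
x,y,_=P["tall"]; env.movel([.35,.5,SAFE],vel=.25); print(observe()["t"])
a=vision.snapshot("scene")[100:290,150:400]
cv2.imwrite("pics/s2.png",cv2.resize(a,(750,570)))
```

```text
wide [(np.float64(6.5), np.float64(-0.4)), (np.float64(4.8), np.float64(0.1)), (np.float64(3.3), np.float64(-1.4)), (np.float64(1.9), np.float64(-0.2)), (np.float64(0.4), np.float64(-1.3)), (np.float64(-1.1), np.float64(-1.2)), (np.float64(-2.2), np.float64(1.9)), (np.float64(-3.8), np.float64(4.3)), (np.float64(-5.5), np.float64(2.8)), (np.float64(-7.0), np.float64(2.4)), (np.float64(-8.6), np.float64(2.3)), (np.float64(-10.0), np.float64(4.0)), (np.float64(-11.5), np.float64(2.3)), (np.float64(-13.0), np.float64(2.7)), (np.float64(-14.3), np.float64(5.0)), (np.float64(-15.4), np.float64(6.2)), (np.float64(-16.6), np.float64(9.9))] [0.0002 0.    ] [-1.9 -0.6 10.5] [-0.04  0.34  0.02]
held 9.635683114659457
t 22.125
tall [(np.float64(6.6), np.float64(0.1)), (np.float64(4.8), np.float64(1.2)), (np.float64(3.3), np.float64(0.1)), (np.float64(1.9), np.float64(1.1)), (np.float64(0.4), np.float64(0.2)), (np.float64(-0.8), np.float64(2.3)), (np.float64(-2.2), np.float64(3.5)), (np.float64(-3.9), np.float64(4.0)), (np.float64(-5.5), np.float64(3.3)), (np.float64(-7.0), np.float64(3.9)), (np.float64(-8.5), np.float64(3.9)), (np.float64(-10.0), np.float64(3.9)), (np.float64(-11.5), np.float64(3.5)), (np.float64(-13.0), np.float64(3.2)), (np.float64(-14.3), np.float64(5.5)), (np.float64(-15.4), np.float64(8.2))] [0.0002 0.0001] [1.1 0.8 7.6] [ 0.07 -0.04 -0.01]
held 8.362184206072111
t 29.3417
30.575
```

View pics/s2.png

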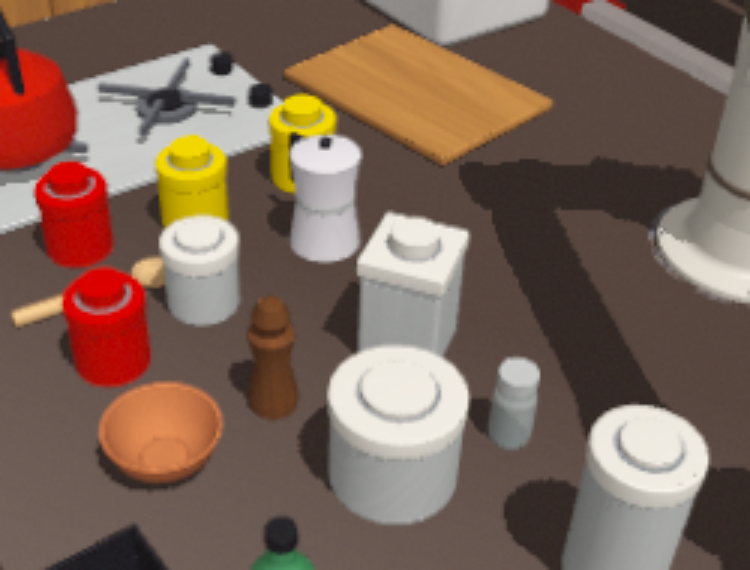

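The buttons of the small (200,235), wide (398,390) and tall (650,443) canisters are all down. The square one's, at (413,238), is still up, and nothing has moved.

```bash
python3 -c "
from cell import env
print(env.hand_in())"
```

```text
the job is handed in; nothing more can be done
None
```

I pressed the small, wide and tall canister buttons down to their stops in that order, left the square one up with nothing else visibly moved, and handed the job in at about 31 s with the arm clear; no verdict was returned.

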